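# Open the cam clamp on the glue-up jig

### The job

The glue has dried, so open the cam clamp: push the cam's handle round the far side, away from the jaw, until it rests against the wooden stop dowel and the low side of the cam faces the jaw. Then push the sliding jaw back, away from the panel, until it is fully home against the cam. Only push with the fingers, taking hold of nothing, and leave the panel lying in the jig and the other things on the bench where they are.

Things in the scene. Friction and masses are not known exactly. Their poses are not given: they have to be found in the camera images.
- jig: White-faced base board of the clamping jig, 345 x 300 mm, 18 mm thick, fixed to the bench. Origin on the bench top straight below the cam's pivot bolt; x is the jaw's sliding direction, from the fence (near the robot) past panel and jaw to the cam; z up. In this frame: board x -249 to 96, y -150 to 150 mm; wooden fence 260 mm long, x -226 to -194 mm, top at z 54 mm.
- pivot (a point): On the axis of the cam's pivot bolt, half-way up the cam (32 mm above the bench). The cam is a plywood disc of 80 mm diameter, its centre 13 mm off the pivot, in one piece with a straight handle 22 mm wide running out from the pivot. Both are 24 mm thick, from 20 to 44 mm above the bench; the bolt head reaches 52 mm.
- handle_end (a point): Middle of the outer end of the cam's straight handle, 161 mm from the pivot, half-way up it (32 mm above the bench).
- stop_top (a point): Centre of the top of the wooden stop dowel that the handle comes to rest against, 12 mm in diameter, top 48 mm above the bench.
- cam (a joint): Turn of the cam in rad, clockwise seen from above. 0: handle along the jig's +y, high side against the jaw (clamped). 1.57: handle along +x. 3.14: handle along -y, resting on the stop dowel, low side facing the jaw. Starts near 0, cannot turn below -0.4 nor past the dowel. Needs 0.15 N m and stays where it is left.
- jaw_face (a point): Middle of the upper edge of the sliding jaw's near face, the face towards panel, fence and robot. The jaw is a hardwood block 40 mm thick along x, 160 mm long along y, from 19 to 69 mm above the bench, so its top 31 mm stand clear of the panel; two bolts on its top, 55 mm either side of the middle, reach 81 mm.
- jaw (a joint): Slide of the jaw along the jig's +x in m: 0 clamped on the panel, 0.026 fully back against the cam when the cam's low side faces it. It slides stiffly, about 4 N, stays where it is left, and cannot go back while the cam's high side faces it.
- panel_centre (a point): Centre of the loose glued panel, four strips of light and dark wood, 100 (x) x 220 (y) x 20 mm, lying on the base board between fence and jaw, top 38 mm above the bench. It is to stay there.
- glue: Upright glue bottle, 60 mm in diameter, 180 mm tall, loose on the bench beside the jig; origin under its middle. Leave alone.
- tape: Roll of tape lying flat, 100 mm outer diameter, 24 mm high, loose on the bench beside the jig; origin under its middle. Leave alone.
- sander: Cork sanding block lying flat, 100 x 60 mm, 30 mm high, loose on the bench beside the jig; origin under its middle. Leave alone.

How it is judged:
By the outcome, as a careful person would: the job done as asked, in the order asked, and still so for the second after the job is handed in, with the robot touching nothing.
It also fails if it takes over 53 s, if anything falls off the work surface, if the arm or the gripper's body presses on something with over 40 N, if the wrist force passes 120 N, or if a joint passes its speed limit or range.

### The arm

A 6-joint arm with a two-finger parallel gripper is mounted at the origin on the work surface. World frame = base frame: x ahead of the robot, y to its left, z up, the work surface at z = 0. Lengths are in m, angles in rad, forces in N, time in s.
With the tool pointing down it reaches from about 0.35 to 0.775 m from the base axis. Payload 7.3 kg.
Tool frame: the origin (TCP) lies between the finger pads; the fingertips stand robot.tcp_to_tips ahead of it and the grasp point (between the pads) lies 2 mm behind it (robot.tcp_to_tips is the distance from the TCP to the fingertips, in m); y points along the fingers, x is the direction in which the jaws open and shut, and the axes are right-handed (so a half turn about y gives the same grasp; the last joint's range is limited). The gripper opens to 92 mm and grips with 3 to 60 N. Pads are 19 mm wide; open, the fingers measure 130 mm over their backs; the gripper's body (75 mm by 190 mm) begins 47 mm behind the grasp point.
Start: joints at [-1.335, 0.342, 1.524, -0, 1.275, -0.146], TCP at [0.196, -0.487, 0.244] pointing down, gripper open.
Joint ranges: [-2.53, 2.53], [-0.77, 2.02], [0.04, 2.7], [-1, 4.14], [0.28, 2.66], [-3.11, 3.11]. Speed limits (rad/s): [2.57, 2.57, 3.14, 3.14, 3.14, 3.14].

### API

Orientations are given as [roll, pitch, yaw] about the fixed x, y, z axes, in that order (R = Rz(yaw) Ry(pitch) Rx(roll)).
In Python, from cell import status, read_camera, get_calibration, robot gives the robot as it stands.
- The arm moves only by the shell command python3 -m creep 'ROWS' [FORCE]. ROWS is JSON, a list of rows, each an object of numbers: "dx", "dy", "dz": the shift along the tool's x, y, z in m; "rx", "ry", "rz": the turn, a rotation vector about the tool's x, y, z in rad; "gripper": the opening, from 0 (shut) to 1 (fully open). A call has 1 to 20 rows; each row is the pose to reach, as a shift and turn from the pose commanded when the call began, along the tool's axes at that moment; what a row does not reach only later rows make up. A row lasts 1/8 s, in which the tool goes at most 62.5 mm and 10.7 degrees, less where a joint would pass 70% of its speed; a pose out of reach is approached as far as the arm can. A call with a gripper value outside its range is refused whole. The fingers move at their own pace and stop on an object; FORCE is the grip in N (left out, the last holds). Time passes only in rows, so rows that repeat a pose let the fingers close. It gives the time, the measured TCP pose, the force and the opening at its end, in the units of the state.
- status.observe(): the state, without advancing time (a new reading comes with each control period).
- read_camera(name): name is "scene" or "top"; returns (picture, depth): 420x560x3 uint8, red, green, blue; 420x560 float32, m along the optical axis (not along the pixel's ray), 0 where there is no reading.
- get_calibration(name): a dict with "fx", "fy", "cx", "cy" (pixels), "D" ([k1, k2, p1, p2, k3] as OpenCV has them; the pictures are not rectified), "xyz" and "rotation" of the camera in the world. Camera axes: x right, y down, z forward; pixel columns grow to the right and rows downward; lengths in m; the calibration is good to about 2 mm. A picture is of the moment at which its call begins. get_calibration takes no time and is no camera call.
- robot.hand_in(): hands the job in, once; it reports no verdict.
The state is a dict: "time": time; "qpos": joint angles; "qvel": joint speeds; "joint_efforts": joint torques, N m; "tool_pos": TCP position; "tool_rot": TCP orientation; "contact_force": force on the tool from outside, world axes, zero at the start; "torque": the same for the moment, N m; "opening": finger opening in m.
Only numpy, scipy, OpenCV 4.12 (cv2) and the standard library are available. Lean on these libraries where they do the work, as an engineer would, in place of code of your own. Each camera call takes 0.05 s, during which the arm holds its last target.

## Working session

There is one attempt and no reset: what is moved stays moved. The work goes in short steps, Python scripts to look and compute and a shell command to move; the robot and the scene stay as the last step left them, time stands still between calls to the robot, and variables do not carry over. Pictures are saved under pics/ and viewed, and the job is handed in when it is done.

```bash
ls; mkdir -p pics; python3 - <<'E'
from cell import status, read_camera, get_calibration, robot
import cv2,numpy as np
print(status.observe()); print(robot.tcp_to_tips)
for n in ("scene","top"):
    p,d=read_camera(n); cv2.imwrite(f"pics/{n}0.png",p[:,:,::-1]); np.save(f"{n}0_d.npy",d); print(n,get_calibration(n))
E
```

```text
pics
{'time': 0.0, 'qpos': array([-1.33502093e+00,  3.42680735e-01,  1.52499707e+00, -3.39001878e-05,
        1.27538057e+00, -1.45999456e-01]), 'qvel': array([-0.00230385,  0.00156501, -0.00108296, -0.00073693, -0.00144391,
        0.00033089]), 'joint_efforts': array([ 4.66926358e-04, -4.31242526e+01, -2.44216150e+01,  7.18640070e-02,
        5.60111320e-02, -1.38967848e-04]), 'tool_pos': array([ 0.1955228 , -0.48683475,  0.24307369]), 'tool_rot': array([-1.57061516e+00,  1.45485037e-03, -1.18901145e+00]), 'contact_force': array([ 0.25648542, -0.62019487,  0.3625541 ]), 'torque': array([ 0.09597792, -0.01344939,  0.0436239 ]), 'opening': 0.09193579132133949}
0.017
scene {'fx': 404.03646964955135, 'fy': 404.03646964955135, 'cx': 273.6408770816377, 'cy': 207.40530201861662, 'D': array([-0.09321984,  0.        ,  0.        ,  0.        ,  0.        ]), 'xyz': array([0.93437468, 0.06873271, 0.77433555]), 'rotation': array([-2.61565457, -0.01025782,  1.73955432])}
top {'fx': 421.46959933792976, 'fy': 421.46959933792976, 'cx': 279.8870289977158, 'cy': 213.2643961928633, 'D': array([0.01289852, 0.        , 0.        , 0.        , 0.        ]), 'xyz': array([0.41611785, 0.02363697, 0.88420775]), 'rotation': array([-3.02973712, -0.00349768, -1.55286005])}
```

View pics/scene0.png

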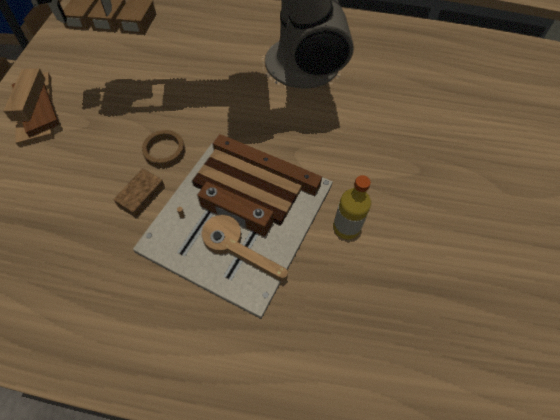

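View pics/top0.png

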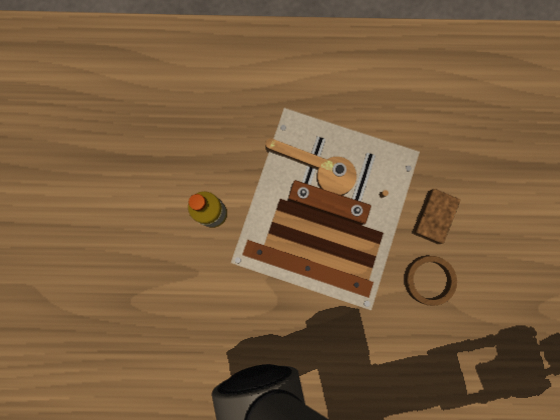

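The top view shows the jig board with corners near (285,109), (419,152), (371,309) and (233,263). The pivot bolt is at about (340,169), the handle end at (270,147), the dowel at (385,193) and the jaw bolts at (303,193) and (357,211). I'll convert these to world points.

```bash
cat > h.py <<'E'
import numpy as np,cv2
from scipy.spatial.transform import Rotation as R
from cell import get_calibration
def px2w(n,uv,z):
    c=get_calibration(n);K=np.array([[c['fx'],0,c['cx']],[0,c['fy'],c['cy']],[0,0,1]])
    p=cv2.undistortPoints(np.array(uv,float).reshape(-1,1,2),K,c['D']).reshape(-1,2)
    Rm=R.from_euler('xyz',c['rotation']).as_matrix() if np.shape(c['rotation'])==(3,) else c['rotation']
    r=np.c_[p,np.ones(len(p))]@Rm.T
    t=(np.broadcast_to(z,len(p))-c['xyz'][2])/r[:,2]
    return c['xyz']+r*t[:,None]
def w2px(n,P):
    c=get_calibration(n);K=np.array([[c['fx'],0,c['cx']],[0,c['fy'],c['cy']],[0,0,1]])
    Rm=R.from_euler('xyz',c['rotation']).as_matrix()
    return cv2.projectPoints((np.atleast_2d(P)-c['xyz'])@Rm,np.zeros(3),np.zeros(3),K,c['D'])[0].reshape(-1,2)
E
python3 - <<'E'
import cv2,numpy as np
from h import *
im=cv2.imread('pics/top0.png');hsv=cv2.cvtColor(im,cv2.COLOR_BGR2HSV)
# white board
m=((hsv[...,1]<60)&(hsv[...,2]>110)).astype(np.uint8)*255
m=cv2.morphologyEx(m,cv2.MORPH_CLOSE,np.ones((5,5)))
cs,_=cv2.findContours(m,cv2.RETR_EXTERNAL,cv2.CHAIN_APPROX_NONE)
c=max(cs,key=cv2.contourArea);hull=cv2.convexHull(c);rect=cv2.minAreaRect(hull);print(rect)
b=cv2.boxPoints(rect);W=px2w('top',b,.018);print(b,W)
crop=im[100:230,220:420];cv2.imwrite('pics/crop0.png',cv2.resize(crop,None,fx=4,fy=4,interpolation=cv2.INTER_CUBIC))
im=cv2.imread('pics/scene0.png')
crop=im[130:315,130:330];cv2.imwrite('pics/crop1.png',cv2.resize(crop,None,fx=3.2,fy=3.2,interpolation=cv2.INTER_CUBIC))
E
```

```text
((326.54998779296875, 207.85000610351562), (146.4134521484375, 164.43841552734375), 18.434947967529297)
[[231.09999  262.7     ]
 [283.09998  106.700005]
 [422.       153.      ]
 [370.       309.      ]] [[ 0.41017655  0.12002903  0.018     ]
 [ 0.74161399  0.01961096  0.018     ]
 [ 0.64630162 -0.27385871  0.018     ]
 [ 0.32262509 -0.16274223  0.018     ]]
```

View pics/crop0.png

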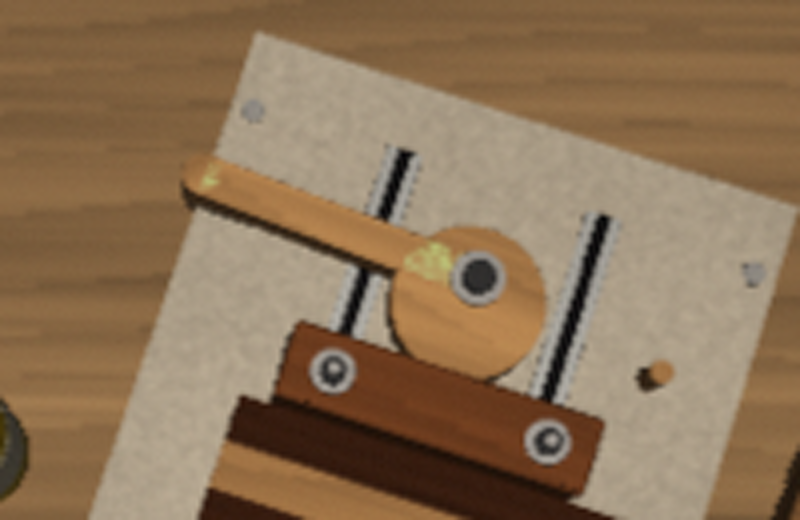

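View pics/crop1.png

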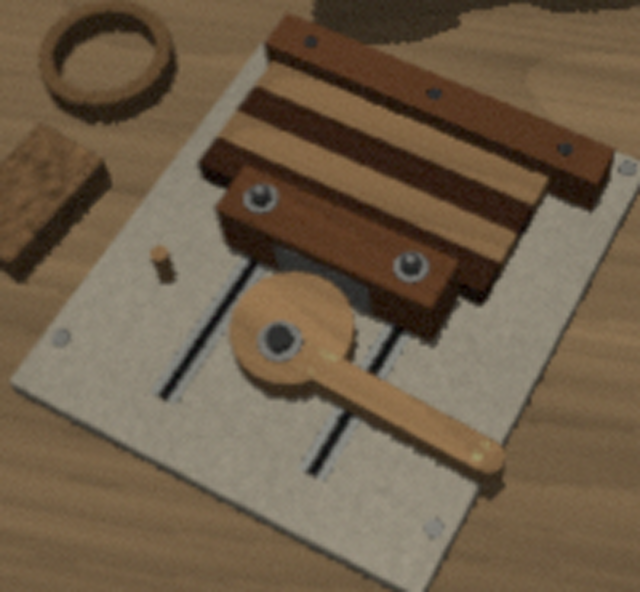

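In the enlarged top crop the bolt head is at (479,278), the handle end at (192,175), the dowel top at (660,373) and the jaw bolts at (333,371) and (548,440). These divide by 4 and add (220,100) to give full-picture pixels.

```bash
python3 - <<'E'
from h import *
f=lambda u,v:((u+.5)/4-.5+220,(v+.5)/4-.5+100)
g=lambda u,v:((u+.5)/3.2-.5+130,(v+.5)/3.2-.5+130)
names=['pivot','hend','stop','bL','bR','cornTL','cornTR']
z=[.052,.044,.048,.081,.081,.018,.018]
T=px2w('top',[f(479,278),f(187,172),f(660,373),f(333,371),f(548,440),f(258,32),f(799,207)],z)
S=px2w('scene',[g(280,340),g(500,465),g(160,251),g(411,265),g(260,196),g(425,592),g(12,382)],z)
for n,a,b in zip(names,T,S): print(n,a.round(4),b.round(4))
for X in(T,S):
  d=X[3]-X[4];e=X[5]-X[6];print(np.degrees(np.arctan2(d[1],d[0]))-90,np.degrees(np.arctan2(e[1],e[0]))-90,np.linalg.norm(d),np.linalg.norm(e))
P=(T+S)/2; th=np.arctan2(*(P[3]-P[4])[1::-1])-np.pi/2
print('yaw',np.degrees(th))
ex=np.array([np.cos(th),np.sin(th)]);ey=np.array([-ex[1],ex[0]])
for n,p in zip(names,P): q=p[:2]-P[0,:2];print(n,(q@ex).round(4),(q@ey).round(4))
E
```

```text
pivot [ 0.6011 -0.0956  0.052 ] [ 0.6038 -0.0939  0.052 ]
hend [0.6553 0.0526 0.044 ] [0.6582 0.0531 0.044 ]
stop [ 0.5551 -0.1871  0.048 ] [ 0.5531 -0.1871  0.048 ]
bL [ 0.5477 -0.0212  0.081 ] [ 0.5531 -0.0201  0.081 ]
bR [ 0.5161 -0.1247  0.081 ] [ 0.5203 -0.124   0.081 ]
cornTL [0.7396 0.0174 0.018 ] [0.7345 0.0212 0.018 ]
cornTR [ 0.6497 -0.2684  0.018 ] [ 0.6481 -0.2651  0.018 ]
-16.97424684929625 -17.465039238027714 0.10830228441813583 0.29962601120624976
-17.490923365188095 -16.78917597018922 0.10898487776381202 0.2989703759480779
yaw -17.233396665407906
pivot 0.0 0.0
hend 0.0081 0.157
stop -0.0188 -0.1025
bL -0.0717 0.0554
bR -0.0717 -0.0532
cornTL 0.0947 0.1488
cornTR 0.0953 -0.1505
```

```bash
cat >> h.py <<'E'
TH=np.radians(-17.2);PV=np.array([.6025,-.095])
EX=np.array([np.cos(TH),np.sin(TH)]);EY=np.array([-EX[1],EX[0]])
def jig(p): q=np.array(p)[:2]-PV; return np.array([q@EX,q@EY])
def shift(target_jig,z):
    from cell import status
    s=status.observe();Rm=R.from_euler('xyz',s['tool_rot']).as_matrix()
    w=np.r_[PV+target_jig[0]*EX+target_jig[1]*EY,z]
    return (Rm.T@(w-s['tool_pos'])).round(4), s
E
python3 - <<'E'
from h import *
sh,s=shift((-.027,.122),.20);print(sh, 'ry',-(np.radians(-107.2)-s['tool_rot'][2]))
print(px2w('scene',[(362,183)],.17), px2w('top',[(197,202)],.18))
E
```

```text
[-0.3237  0.0437  0.5796] ry 0.6819797081491246
[[0.50950324 0.16454784 0.17      ]] [[0.51178051 0.16252705 0.18      ]]
```

```bash
python3 -m creep '[{"dx":-0.324,"dy":0.044,"dz":0.58,"ry":0.682,"gripper":0},{"dx":-0.324,"dy":0.044,"dz":0.58,"ry":0.682,"gripper":0},{"dx":-0.324,"dy":0.044,"dz":0.58,"ry":0.682,"gripper":0},{"dx":-0.324,"dy":0.044,"dz":0.58,"ry":0.682,"gripper":0},{"dx":-0.324,"dy":0.044,"dz":0.58,"ry":0.682,"gripper":0},{"dx":-0.324,"dy":0.044,"dz":0.58,"ry":0.682,"gripper":0},{"dx":-0.324,"dy":0.044,"dz":0.58,"ry":0.682,"gripper":0},{"dx":-0.324,"dy":0.044,"dz":0.58,"ry":0.682,"gripper":0},{"dx":-0.324,"dy":0.044,"dz":0.58,"ry":0.682,"gripper":0},{"dx":-0.324,"dy":0.044,"dz":0.58,"ry":0.682,"gripper":0},{"dx":-0.324,"dy":0.044,"dz":0.58,"ry":0.682,"gripper":0},{"dx":-0.324,"dy":0.044,"dz":0.58,"ry":0.682,"gripper":0},{"dx":-0.324,"dy":0.044,"dz":0.58,"ry":0.682,"gripper":0},{"dx":-0.324,"dy":0.044,"dz":0.58,"ry":0.682,"gripper":0},{"dx":-0.324,"dy":0.044,"dz":0.58,"ry":0.682,"gripper":0},{"dx":-0.324,"dy":0.044,"dz":0.58,"ry":0.682,"gripper":0}]'
python3 - <<'E'
from h import *
sh,s=shift((-.027,.122),.045);print(sh,s['qpos'].round(2),jig(s['tool_pos']))
E
```

```text
[-0.3235  0.1987  0.5795] [-1.33  0.34  1.52  0.    1.28 -0.15] [-0.27287468 -0.4946628 ]invalid input at $[0]: expected keys dx, dy, dz, rx, ry, rz, gripper
```

```bash
python3 -m creep '[{"dx":-0.324,"dy":0.044,"dz":0.58,"rx":0,"ry":0.682,"rz":0,"gripper":0},{"dx":-0.324,"dy":0.044,"dz":0.58,"rx":0,"ry":0.682,"rz":0,"gripper":0},{"dx":-0.324,"dy":0.044,"dz":0.58,"rx":0,"ry":0.682,"rz":0,"gripper":0},{"dx":-0.324,"dy":0.044,"dz":0.58,"rx":0,"ry":0.682,"rz":0,"gripper":0},{"dx":-0.324,"dy":0.044,"dz":0.58,"rx":0,"ry":0.682,"rz":0,"gripper":0},{"dx":-0.324,"dy":0.044,"dz":0.58,"rx":0,"ry":0.682,"rz":0,"gripper":0},{"dx":-0.324,"dy":0.044,"dz":0.58,"rx":0,"ry":0.682,"rz":0,"gripper":0},{"dx":-0.324,"dy":0.044,"dz":0.58,"rx":0,"ry":0.682,"rz":0,"gripper":0},{"dx":-0.324,"dy":0.044,"dz":0.58,"rx":0,"ry":0.682,"rz":0,"gripper":0},{"dx":-0.324,"dy":0.044,"dz":0.58,"rx":0,"ry":0.682,"rz":0,"gripper":0},{"dx":-0.324,"dy":0.044,"dz":0.58,"rx":0,"ry":0.682,"rz":0,"gripper":0},{"dx":-0.324,"dy":0.044,"dz":0.58,"rx":0,"ry":0.682,"rz":0,"gripper":0},{"dx":-0.324,"dy":0.044,"dz":0.58,"rx":0,"ry":0.682,"rz":0,"gripper":0},{"dx":-0.324,"dy":0.044,"dz":0.58,"rx":0,"ry":0.682,"rz":0,"gripper":0},{"dx":-0.324,"dy":0.044,"dz":0.58,"rx":0,"ry":0.682,"rz":0,"gripper":0},{"dx":-0.324,"dy":0.044,"dz":0.58,"rx":0,"ry":0.682,"rz":0,"gripper":0}]'
python3 - <<'E'
from h import *
sh,s=shift((-.027,.122),.045);print(sh,s['qpos'].round(2),jig(s['tool_pos']),s['tool_rot'],s['opening'])
E
```

```text
time: 2.1
tool_pos: [0.613, 0.0288, 0.2001]
tool_rot: [-1.57, 0.0, -1.872]
contact_force: [0.4, -0.4, -0.0]
opening: 0.0007
[-0.0007  0.1551 -0.0005] [-0.08  0.54  1.33 -0.    1.27  1.79] [-0.02656245  0.12134743] [-1.57027313e+00  1.20560847e-05 -1.87223164e+00] 0.0007333326244568723
```

```bash
python3 -m creep '[{"dx":0,"dy":0.05,"dz":0,"rx":0,"ry":0,"rz":0,"gripper":0},{"dx":0,"dy":0.09,"dz":0,"rx":0,"ry":0,"rz":0,"gripper":0},{"dx":0,"dy":0.12,"dz":0,"rx":0,"ry":0,"rz":0,"gripper":0},{"dx":0,"dy":0.14,"dz":0,"rx":0,"ry":0,"rz":0,"gripper":0},{"dx":0,"dy":0.155,"dz":0,"rx":0,"ry":0,"rz":0,"gripper":0},{"dx":0,"dy":0.155,"dz":0,"rx":0,"ry":0,"rz":0,"gripper":0}]'
python3 - <<'E'
from h import *
from cell import read_camera
for n in('scene','top'):
  p,d=read_camera(n);cv2.imwrite(f'pics/{n}1.png',cv2.resize(p[80:330,130:450,::-1],None,fx=2.4,fy=2.4))
E
```

```text
time: 2.85
tool_pos: [0.6126, 0.0294, 0.0439]
tool_rot: [-1.572, -0.0, -1.871]
contact_force: [0.0, 0.5, 0.4]
opening: 0.0004
```

View pics/scene1.png

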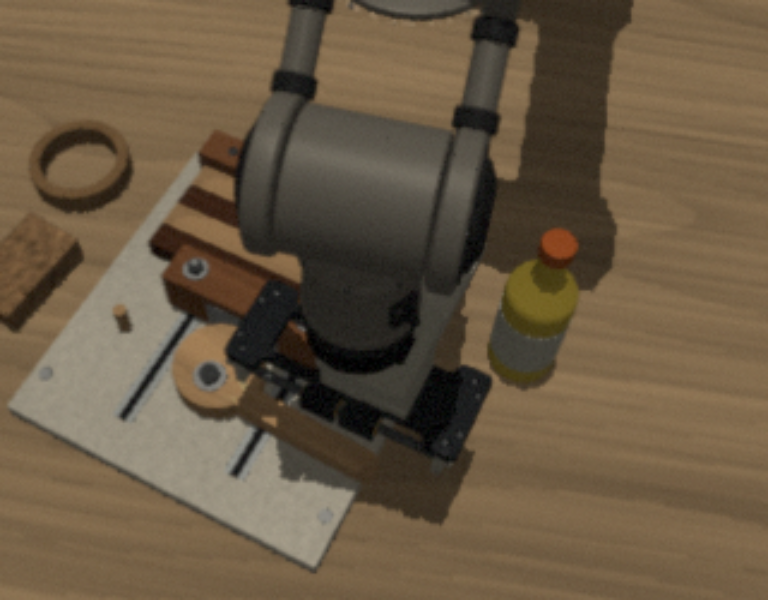

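```bash
python3 - <<'E'
from h import *
sh,s=shift((0,0),.045);p0=jig(s['tool_pos']);print(p0,s['qpos'].round(2))
for deg in list(range(0,181,9)):
    f=np.radians(deg);u=np.array([np.sin(f),np.cos(f)]);t=np.array([np.cos(f),-np.sin(f)])
    d=.011+.0095*abs(t[0])+.019*abs(t[1]);r=.115
    F=r*u-d*t;q=F-p0;w=PV+F[0]*EX+F[1]*EY
    print(deg,'dz %.3f dx %.3f'%(q[0],-q[1]),'reach %.3f'%np.hypot(*w))
E
```

```text
[-0.02612298  0.12214976] [-0.08  0.71  1.49 -0.    0.94  1.79]
0 dz 0.006 dx 0.007 reach 0.617
9 dz 0.021 dx 0.005 reach 0.633
18 dz 0.037 dx 0.005 reach 0.648
27 dz 0.053 dx 0.007 reach 0.663
36 dz 0.070 dx 0.012 reach 0.677
45 dz 0.085 dx 0.019 reach 0.690
54 dz 0.100 dx 0.029 reach 0.702
63 dz 0.114 dx 0.041 reach 0.712
72 dz 0.126 dx 0.056 reach 0.720
81 dz 0.135 dx 0.073 reach 0.725
90 dz 0.141 dx 0.092 reach 0.728
99 dz 0.145 dx 0.109 reach 0.729
108 dz 0.145 dx 0.127 reach 0.728
117 dz 0.143 dx 0.146 reach 0.724
126 dz 0.138 dx 0.164 reach 0.717
135 dz 0.129 dx 0.181 reach 0.708
144 dz 0.118 dx 0.198 reach 0.695
153 dz 0.103 dx 0.212 reach 0.681
162 dz 0.086 dx 0.224 reach 0.664
171 dz 0.067 dx 0.232 reach 0.645
180 dz 0.047 dx 0.237 reach 0.625
```

```bash
python3 -m creep '[{"dx":0.007,"dy":0,"dz":0.006,"rx":0,"ry":0,"rz":0,"gripper":0},{"dx":0.006,"dy":0,"dz":0.013,"rx":0,"ry":0,"rz":0,"gripper":0},{"dx":0.005,"dy":0,"dz":0.021,"rx":0,"ry":0,"rz":0,"gripper":0},{"dx":0.005,"dy":0,"dz":0.029,"rx":0,"ry":0,"rz":0,"gripper":0},{"dx":0.005,"dy":0,"dz":0.037,"rx":0,"ry":0,"rz":0,"gripper":0},{"dx":0.006,"dy":0,"dz":0.045,"rx":0,"ry":0,"rz":0,"gripper":0},{"dx":0.007,"dy":0,"dz":0.053,"rx":0,"ry":0,"rz":0,"gripper":0},{"dx":0.009,"dy":0,"dz":0.062,"rx":0,"ry":0,"rz":0,"gripper":0},{"dx":0.012,"dy":0,"dz":0.07,"rx":0,"ry":0,"rz":0,"gripper":0},{"dx":0.015,"dy":0,"dz":0.078,"rx":0,"ry":0,"rz":0,"gripper":0},{"dx":0.019,"dy":0,"dz":0.085,"rx":0,"ry":0,"rz":0,"gripper":0},{"dx":0.024,"dy":0,"dz":0.093,"rx":0,"ry":0,"rz":0,"gripper":0},{"dx":0.029,"dy":0,"dz":0.1,"rx":0,"ry":0,"rz":0,"gripper":0},{"dx":0.035,"dy":0,"dz":0.107,"rx":0,"ry":0,"rz":0,"gripper":0},{"dx":0.041,"dy":0,"dz":0.114,"rx":0,"ry":0,"rz":0,"gripper":0},{"dx":0.048,"dy":0,"dz":0.12,"rx":0,"ry":0,"rz":0,"gripper":0},{"dx":0.056,"dy":0,"dz":0.126,"rx":0,"ry":0,"rz":0,"gripper":0},{"dx":0.064,"dy":0,"dz":0.131,"rx":0,"ry":0,"rz":0,"gripper":0},{"dx":0.073,"dy":0,"dz":0.135,"rx":0,"ry":0,"rz":0,"gripper":0},{"dx":0.073,"dy":0,"dz":0.135,"rx":0,"ry":0,"rz":0,"gripper":0}]'
python3 - <<'E'
from h import *
from cell import read_camera,status
print(jig(status.observe()['tool_pos']))
for n in('top',):
  p,d=read_camera(n);cv2.imwrite(f'pics/{n}2.png',cv2.resize(p[80:330,180:500,::-1],None,fx=2.4,fy=2.4))
E
```

```text
time: 5.45
tool_pos: [0.7207, -0.0814, 0.0448]
tool_rot: [-1.57, -0.0, -1.872]
contact_force: [-0.6, 0.5, 0.3]
opening: 0.0005
[0.10893318 0.04797428]
```

View pics/top2.png

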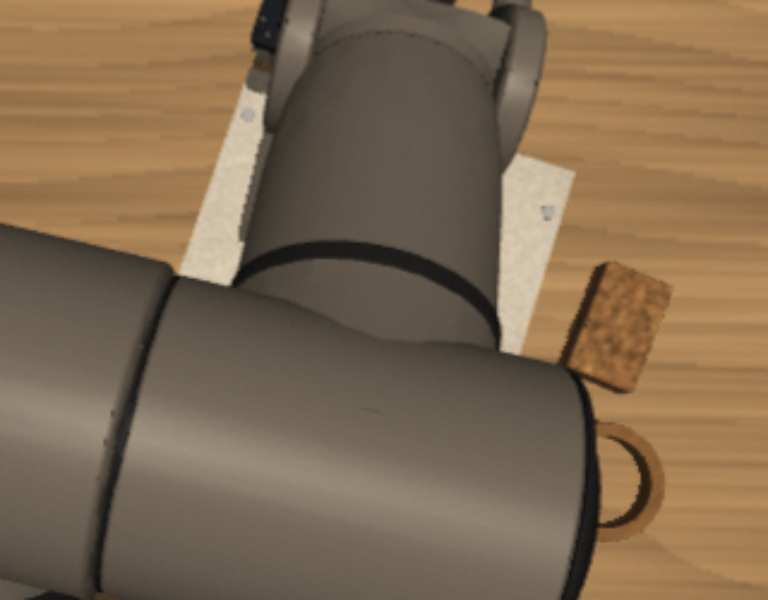

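The arm hides the jig in the top view, so I'll check with the scene camera.

```bash
python3 - <<'E'
from h import *
from cell import read_camera,status
for n in('scene',):
  p,d=read_camera(n);cv2.imwrite(f'pics/{n}2.png',cv2.resize(p[80:330,130:450,::-1],None,fx=2.4,fy=2.4))
E
```

```text
(no output)
```

View pics/scene2.png

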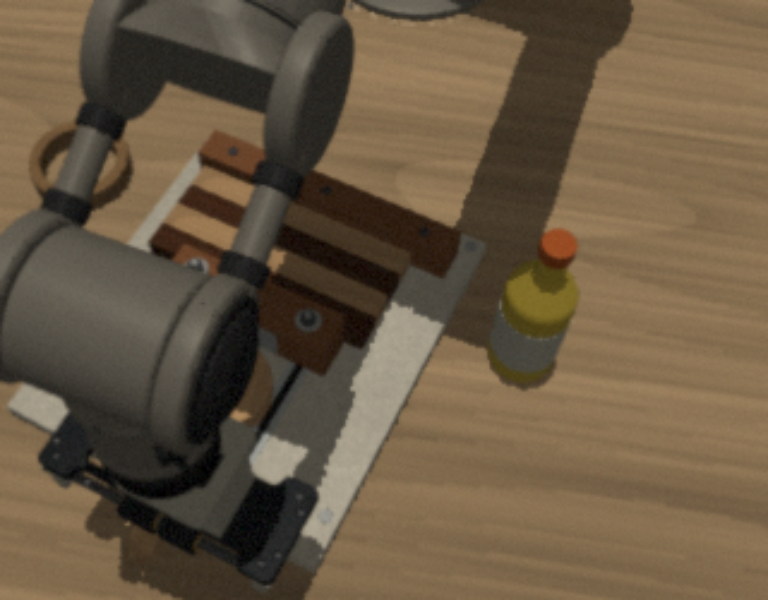

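The handle has left its clamped position, now hidden under the gripper at bottom left. The bottle, panel and jaw look unmoved, so I'll carry on with the sweep.

```bash
python3 -m creep '[{"dx":0.009,"dy":0,"dz":0.004,"rx":0,"ry":0,"rz":0,"gripper":0},{"dx":0.019,"dy":0,"dz":0.006,"rx":0,"ry":0,"rz":0,"gripper":0},{"dx":0.027,"dy":0,"dz":0.009,"rx":0,"ry":0,"rz":0,"gripper":0},{"dx":0.036,"dy":0,"dz":0.01,"rx":0,"ry":0,"rz":0,"gripper":0},{"dx":0.045,"dy":0,"dz":0.01,"rx":0,"ry":0,"rz":0,"gripper":0},{"dx":0.054,"dy":0,"dz":0.01,"rx":0,"ry":0,"rz":0,"gripper":0},{"dx":0.064,"dy":0,"dz":0.009,"rx":0,"ry":0,"rz":0,"gripper":0},{"dx":0.073,"dy":0,"dz":0.008,"rx":0,"ry":0,"rz":0,"gripper":0},{"dx":0.082,"dy":0,"dz":0.006,"rx":0,"ry":0,"rz":0,"gripper":0},{"dx":0.091,"dy":0,"dz":0.003,"rx":0,"ry":0,"rz":0,"gripper":0},{"dx":0.1,"dy":0,"dz":-0.001,"rx":0,"ry":0,"rz":0,"gripper":0},{"dx":0.108,"dy":0,"dz":-0.006,"rx":0,"ry":0,"rz":0,"gripper":0},{"dx":0.117,"dy":0,"dz":-0.011,"rx":0,"ry":0,"rz":0,"gripper":0},{"dx":0.125,"dy":0,"dz":-0.017,"rx":0,"ry":0,"rz":0,"gripper":0},{"dx":0.132,"dy":0,"dz":-0.024,"rx":0,"ry":0,"rz":0,"gripper":0},{"dx":0.139,"dy":0,"dz":-0.032,"rx":0,"ry":0,"rz":0,"gripper":0},{"dx":0.145,"dy":0,"dz":-0.04,"rx":0,"ry":0,"rz":0,"gripper":0},{"dx":0.151,"dy":0,"dz":-0.049,"rx":0,"ry":0,"rz":0,"gripper":0},{"dx":0.151,"dy":0,"dz":-0.049,"rx":0,"ry":0,"rz":0,"gripper":0}]'
python3 - <<'E'
from h import *
from cell import read_camera,status
print(jig(status.observe()['tool_pos']))
for n in('scene',):
  p,d=read_camera(n);cv2.imwrite(f'pics/{n}3.png',cv2.resize(p[80:330,130:450,::-1],None,fx=2.4,fy=2.4))
E
```

```text
time: 7.92
tool_pos: [0.6282, -0.2103, 0.0448]
tool_rot: [-1.571, -0.0, -1.872]
contact_force: [-0.1, 0.1, -0.6]
opening: 0.0006
[ 0.0586178  -0.10257815]
```

View pics/scene3.png

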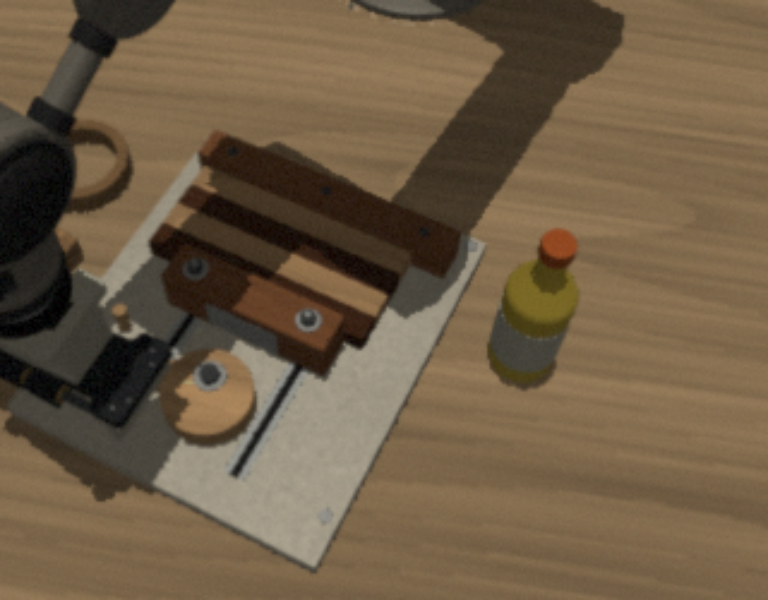

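The handle is nearly home: the low side of the cam is turning towards the jaw and the dowel stands clear at about (120,315). I'll creep the last part.

```bash
python3 -m creep '[{"dx":0.003,"dy":0,"dz":-0.008,"rx":0,"ry":0,"rz":0,"gripper":0},{"dx":0.006,"dy":0,"dz":-0.016,"rx":0,"ry":0,"rz":0,"gripper":0},{"dx":0.008,"dy":0,"dz":-0.023,"rx":0,"ry":0,"rz":0,"gripper":0},{"dx":0.01,"dy":0,"dz":-0.028,"rx":0,"ry":0,"rz":0,"gripper":0},{"dx":0.012,"dy":0,"dz":-0.032,"rx":0,"ry":0,"rz":0,"gripper":0},{"dx":0.012,"dy":0,"dz":-0.035,"rx":0,"ry":0,"rz":0,"gripper":0},{"dx":0.012,"dy":0,"dz":-0.035,"rx":0,"ry":0,"rz":0,"gripper":0}]'
python3 -m creep '[{"dx":0,"dy":0,"dz":-0.001,"rx":0,"ry":0,"rz":0,"gripper":0},{"dx":0,"dy":0,"dz":-0.002,"rx":0,"ry":0,"rz":0,"gripper":0},{"dx":0,"dy":0,"dz":-0.002,"rx":0,"ry":0,"rz":0,"gripper":0}]'
python3 -c "
from h import *
from cell import status
s=status.observe();print(jig(s['tool_pos']),s['contact_force'][:2]@EX)"
```

```text
time: 8.85
tool_pos: [0.5918, -0.211, 0.0447]
tool_rot: [-1.571, -0.0, -1.871]
contact_force: [0.2, 0.1, -0.1]
opening: 0.0006
time: 9.22
tool_pos: [0.5902, -0.2104, 0.0447]
tool_rot: [-1.571, -0.0, -1.871]
contact_force: [-0.1, 0.4, -0.2]
opening: 0.0002
[ 0.02238152 -0.11391546] -0.18107404978493
```

```bash
for i in 1; do python3 -m creep '[{"dx":0,"dy":0,"dz":-0.001,"rx":0,"ry":0,"rz":0,"gripper":0},{"dx":0,"dy":0,"dz":-0.002,"rx":0,"ry":0,"rz":0,"gripper":0},{"dx":0,"dy":0,"dz":-0.002,"rx":0,"ry":0,"rz":0,"gripper":0}]'; done
python3 - <<'E'
from h import *
from cell import read_camera,status
s=status.observe();print(jig(s['tool_pos']),s['contact_force'][:2]@EX)
p,d=read_camera('scene');cv2.imwrite('pics/scene4.png',cv2.resize(p[80:330,130:450,::-1],None,fx=2.4,fy=2.4))
E
```

```text
time: 9.6
tool_pos: [0.5882, -0.2097, 0.0448]
tool_rot: [-1.571, -0.0, -1.871]
contact_force: [1.0, -0.4, -0.5]
opening: -0.0
[ 0.02022217 -0.11382536] 1.0911916552528098
```

View pics/scene4.png

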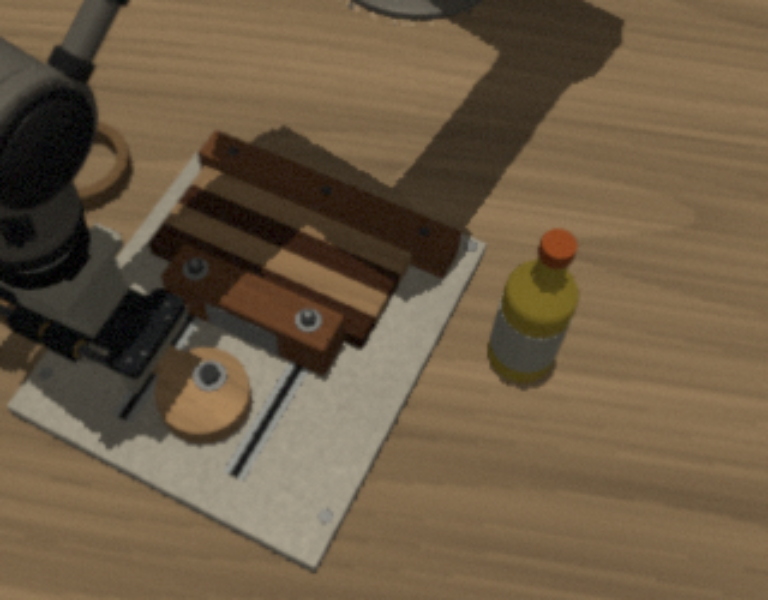

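```bash
python3 -m creep '[{"dx":0,"dy":0,"dz":-0.001,"rx":0,"ry":0,"rz":0,"gripper":0},{"dx":0,"dy":0,"dz":-0.0015,"rx":0,"ry":0,"rz":0,"gripper":0},{"dx":0,"dy":0,"dz":-0.0015,"rx":0,"ry":0,"rz":0,"gripper":0}]'
python3 -m creep '[{"dx":0,"dy":0,"dz":-0.001,"rx":0,"ry":0,"rz":0,"gripper":0},{"dx":0,"dy":0,"dz":-0.0015,"rx":0,"ry":0,"rz":0,"gripper":0},{"dx":0,"dy":0,"dz":-0.0015,"rx":0,"ry":0,"rz":0,"gripper":0}]'
```

```text
time: 10.02
tool_pos: [0.5871, -0.2095, 0.0448]
tool_rot: [-1.57, -0.0, -1.871]
contact_force: [2.1, -0.9, -1.7]
opening: 0.0003
time: 10.4
tool_pos: [0.5869, -0.2094, 0.0449]
tool_rot: [-1.567, -0.0, -1.871]
contact_force: [7.0, -2.6, -3.3]
opening: 0.0002
```

The tool has stopped moving, and the force has risen to 7.5 N, so the handle is on the dowel. I'll back off, lift and go above the panel in front of the jaw.

```bash
python3 -m creep '[{"dx":0,"dy":0,"dz":0.02,"rx":0,"ry":0,"rz":0,"gripper":0},{"dx":0,"dy":-0.04,"dz":0.02,"rx":0,"ry":0,"rz":0,"gripper":0},{"dx":0,"dy":-0.1,"dz":0.02,"rx":0,"ry":0,"rz":0,"gripper":0},{"dx":0,"dy":-0.12,"dz":0.02,"rx":0,"ry":0,"rz":0,"gripper":0},{"dx":-0.04,"dy":-0.12,"dz":-0.02,"rx":0,"ry":0,"rz":0,"gripper":0},{"dx":-0.07,"dy":-0.12,"dz":-0.06,"rx":0,"ry":0,"rz":0,"gripper":0},{"dx":-0.1,"dy":-0.12,"dz":-0.1,"rx":0,"ry":0,"rz":0,"gripper":0},{"dx":-0.113,"dy":-0.12,"dz":-0.135,"rx":0,"ry":0,"rz":0,"gripper":0},{"dx":-0.113,"dy":-0.12,"dz":-0.135,"rx":0,"ry":0,"rz":0,"gripper":0},{"dx":-0.113,"dy":-0.12,"dz":-0.135,"rx":0,"ry":0,"rz":0,"gripper":0}]'
python3 - <<'E'
from h import *
from cell import read_camera,status
s=status.observe();print(jig(s['tool_pos']),s['tool_rot'])
p,d=read_camera('scene');cv2.imwrite('pics/scene5.png',cv2.resize(p[80:330,130:450,::-1],None,fx=2.4,fy=2.4))
E
```

```text
time: 11.65
tool_pos: [0.4903, -0.0613, 0.165]
tool_rot: [-1.57, -0.0, -1.871]
contact_force: [0.2, 0.3, 0.1]
opening: 0.0005
[-0.11715543 -0.00098794] [-1.57015718e+00 -1.71089085e-04 -1.87088253e+00]
```

View pics/scene5.png

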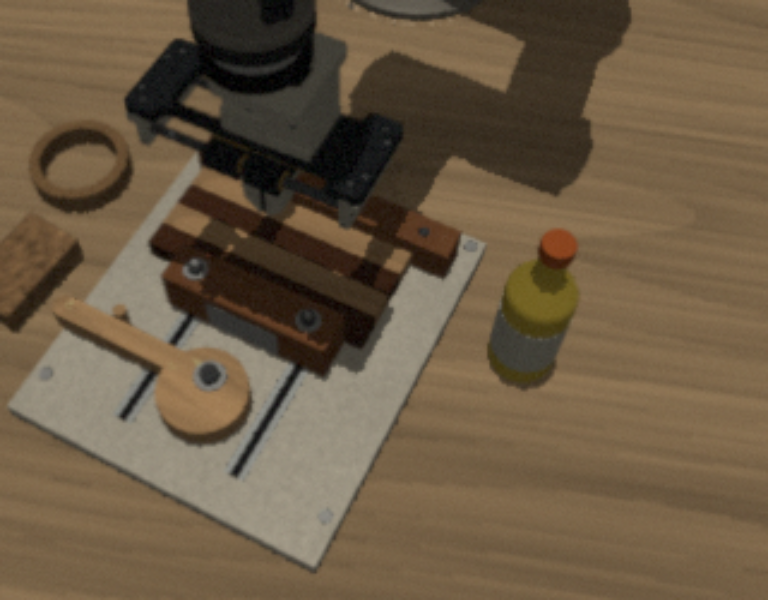

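The handle lies against the dowel at (120,312), and a gap is open between the cam and the jaw. The fingers are over the panel. I'll go down in front of the jaw's near face.

```bash
python3 -m creep '[{"dx":0,"dy":0.04,"dz":0,"rx":0,"ry":0,"rz":0,"gripper":0},{"dx":0,"dy":0.07,"dz":0,"rx":0,"ry":0,"rz":0,"gripper":0},{"dx":0,"dy":0.09,"dz":0,"rx":0,"ry":0,"rz":0,"gripper":0},{"dx":0,"dy":0.1,"dz":0,"rx":0,"ry":0,"rz":0,"gripper":0},{"dx":0,"dy":0.1,"dz":0,"rx":0,"ry":0,"rz":0,"gripper":0}]'
python3 -m creep '[{"dx":0,"dy":0,"dz":0.003,"rx":0,"ry":0,"rz":0,"gripper":0},{"dx":0,"dy":0,"dz":0.006,"rx":0,"ry":0,"rz":0,"gripper":0},{"dx":0,"dy":0,"dz":0.009,"rx":0,"ry":0,"rz":0,"gripper":0},{"dx":0,"dy":0,"dz":0.012,"rx":0,"ry":0,"rz":0,"gripper":0},{"dx":0,"dy":0,"dz":0.014,"rx":0,"ry":0,"rz":0,"gripper":0},{"dx":0,"dy":0,"dz":0.016,"rx":0,"ry":0,"rz":0,"gripper":0},{"dx":0,"dy":0,"dz":0.018,"rx":0,"ry":0,"rz":0,"gripper":0},{"dx":0,"dy":0,"dz":0.02,"rx":0,"ry":0,"rz":0,"gripper":0},{"dx":0,"dy":0,"dz":0.022,"rx":0,"ry":0,"rz":0,"gripper":0},{"dx":0,"dy":0,"dz":0.024,"rx":0,"ry":0,"rz":0,"gripper":0},{"dx":0,"dy":0,"dz":0.026,"rx":0,"ry":0,"rz":0,"gripper":0},{"dx":0,"dy":0,"dz":0.028,"rx":0,"ry":0,"rz":0,"gripper":0}]'
python3 - <<'E'
from h import *
from cell import read_camera,status
s=status.observe();print(jig(s['tool_pos']),s['tool_rot'])
p,d=read_camera('scene');cv2.imwrite('pics/scene6.png',cv2.resize(p[80:330,130:450,::-1],None,fx=2.4,fy=2.4))
E
```

```text
time: 12.32
tool_pos: [0.49, -0.0614, 0.0642]
tool_rot: [-1.572, -0.0, -1.872]
contact_force: [-0.3, 0.6, -0.1]
opening: 0.0005
time: 13.82
tool_pos: [0.5166, -0.0694, 0.0646]
tool_rot: [-1.571, -0.0, -1.871]
contact_force: [-3.4, 1.2, 0.7]
opening: 0.0004
[-0.08959417 -0.00088946] [-1.57098869e+00 -1.10045756e-04 -1.87101635e+00]
```

View pics/scene6.png

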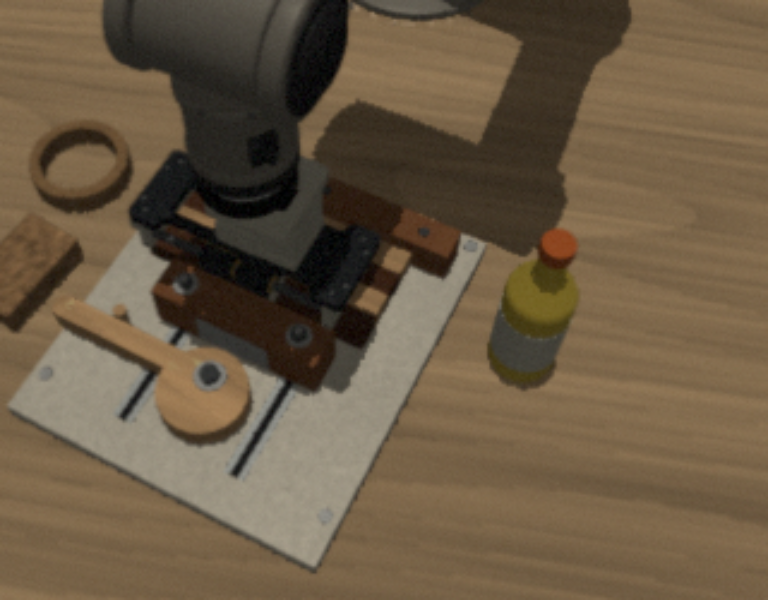

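The jaw is sliding back: its right bolt has moved from (308,320) to (298,335), at about 3.6 N. I'll keep pushing and creep towards the cam.

```bash
python3 -m creep '[{"dx":0,"dy":0,"dz":0.002,"rx":0,"ry":0,"rz":0,"gripper":0},{"dx":0,"dy":0,"dz":0.004,"rx":0,"ry":0,"rz":0,"gripper":0},{"dx":0,"dy":0,"dz":0.006,"rx":0,"ry":0,"rz":0,"gripper":0},{"dx":0,"dy":0,"dz":0.008,"rx":0,"ry":0,"rz":0,"gripper":0},{"dx":0,"dy":0,"dz":0.0095,"rx":0,"ry":0,"rz":0,"gripper":0},{"dx":0,"dy":0,"dz":0.0105,"rx":0,"ry":0,"rz":0,"gripper":0},{"dx":0,"dy":0,"dz":0.0105,"rx":0,"ry":0,"rz":0,"gripper":0}]'
python3 -m creep '[{"dx":0,"dy":0,"dz":0.001,"rx":0,"ry":0,"rz":0,"gripper":0},{"dx":0,"dy":0,"dz":0.0015,"rx":0,"ry":0,"rz":0,"gripper":0},{"dx":0,"dy":0,"dz":0.0015,"rx":0,"ry":0,"rz":0,"gripper":0}]'
python3 -c "
from h import *
from cell import status
s=status.observe();print(jig(s['tool_pos']),s['contact_force'][:2]@EX)"
```

```text
time: 14.75
tool_pos: [0.5257, -0.0722, 0.0646]
tool_rot: [-1.573, -0.0, -1.871]
contact_force: [-8.2, 0.7, 3.3]
opening: 0.0004
time: 15.12
tool_pos: [0.5258, -0.0722, 0.0646]
tool_rot: [-1.576, -0.0, -1.871]
contact_force: [-12.1, 1.9, 7.5]
opening: 0.0004
[-0.08003267 -0.00090731] -12.15094768353107
```

It stopped with the force rising to 12 N. I'll back off and measure the travel from the images.

```bash
python3 -m creep '[{"dx":0,"dy":0,"dz":-0.01,"rx":0,"ry":0,"rz":0,"gripper":0},{"dx":0,"dy":0,"dz":-0.02,"rx":0,"ry":0,"rz":0,"gripper":0},{"dx":0,"dy":-0.05,"dz":-0.025,"rx":0,"ry":0,"rz":0,"gripper":0},{"dx":0,"dy":-0.11,"dz":-0.03,"rx":0,"ry":0,"rz":0,"gripper":0},{"dx":0,"dy":-0.15,"dz":-0.08,"rx":0,"ry":0,"rz":0,"gripper":0},{"dx":0.05,"dy":-0.15,"dz":-0.11,"rx":0,"ry":0,"rz":0,"gripper":0},{"dx":0.11,"dy":-0.15,"dz":-0.11,"rx":0,"ry":0,"rz":0,"gripper":0},{"dx":0.17,"dy":-0.15,"dz":-0.11,"rx":0,"ry":0,"rz":0,"gripper":0},{"dx":0.23,"dy":-0.15,"dz":-0.11,"rx":0,"ry":0,"rz":0,"gripper":0},{"dx":0.28,"dy":-0.15,"dz":-0.11,"rx":0,"ry":0,"rz":0,"gripper":0},{"dx":0.34,"dy":-0.15,"dz":-0.11,"rx":0,"ry":0,"rz":0,"gripper":0},{"dx":0.34,"dy":-0.15,"dz":-0.11,"rx":0,"ry":0,"rz":0,"gripper":0},{"dx":0.34,"dy":-0.15,"dz":-0.11,"rx":0,"ry":0,"rz":0,"gripper":0}]'
python3 - <<'E'
from h import *
from cell import read_camera,status
p,d=read_camera('scene');cv2.imwrite('pics/scene7.png',cv2.resize(p[130:315,130:330,::-1],None,fx=3.2,fy=3.2,interpolation=cv2.INTER_CUBIC))
p,d=read_camera('top');cv2.imwrite('pics/top7f.png',p[:,:,::-1]);cv2.imwrite('pics/top7.png',cv2.resize(p[100:230,220:420,::-1],None,fx=4,fy=4,interpolation=cv2.INTER_CUBIC))
E
```

```text
time: 16.75
tool_pos: [0.3224, -0.3646, 0.2145]
tool_rot: [-1.571, 0.0, -1.872]
contact_force: [0.4, 0.2, 0.6]
opening: 0.0003
```

View pics/scene7.png

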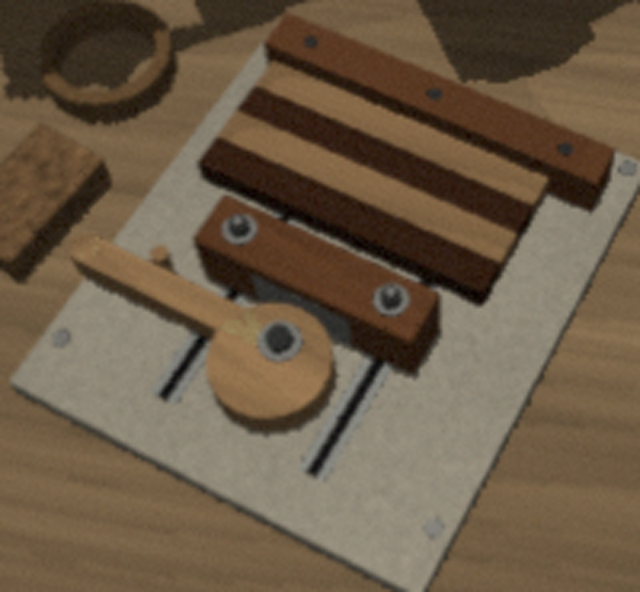

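View pics/top7.png

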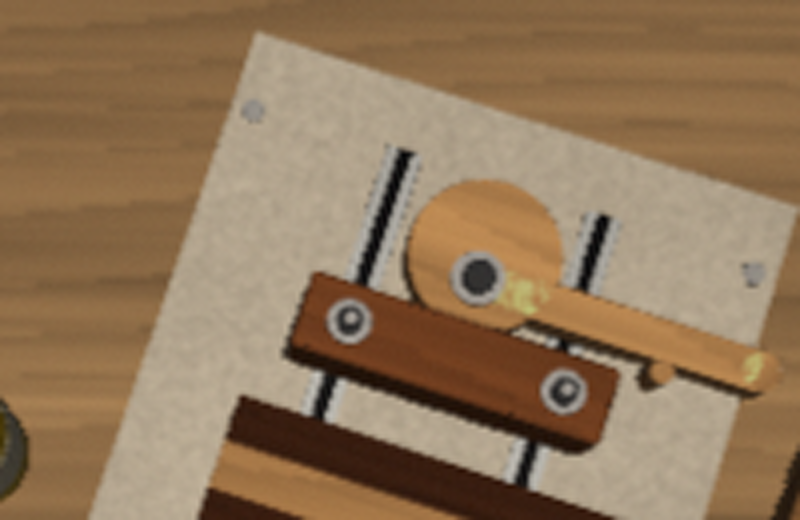

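View pics/top7f.png

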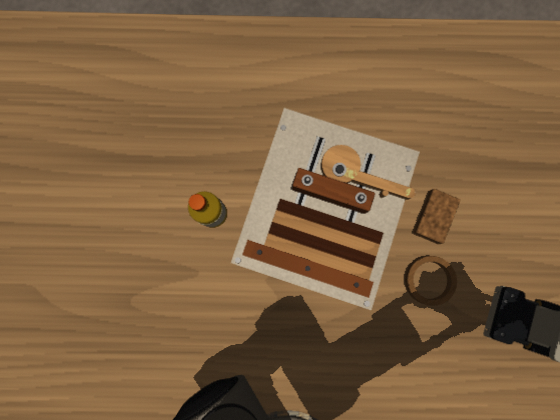

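In the new top crop the jaw bolts are at (350,320) and (565,390). The handle touches the dowel at (657,373), its end is at (778,374), and the panel and loose things look unmoved. I'll put numbers on it.

```bash
python3 - <<'E'
from h import *
f=lambda u,v:((u+.5)/4-.5+220,(v+.5)/4-.5+100)
g=lambda u,v:((u+.5)/3.2-.5+130,(v+.5)/3.2-.5+130)
for n,a,b in(('top',[f(333,371),f(548,440)],[f(350,320),f(565,390)]),('scene',[g(411,265),g(260,196)],[g(391,298),g(238,228)])):
  A=px2w(n,a,.081);B=px2w(n,b,.081);print(n,[(q[:2]@EX).round(4) for q in B-A])
for n,pv,h in(('top',f(479,278),f(777,375)),('scene',g(280,340),g(75,246))):
  a=px2w(n,[pv],.052)[0];b=px2w(n,[h],.044)[0];q=(b-a)[:2];x,y=q@EX,q@EY;print(n,'cam',np.arctan2(x,y)%(2*np.pi),np.hypot(x,y))
a=cv2.imread('pics/top0.png').astype(int);b=cv2.imread('pics/top7f.png').astype(int)
# shift of panel / loose items between the views
for nm,(x0,y0,x1,y1) in dict(panel=(255,222,385,270),glue=(180,185,230,235),sander=(412,185,462,245)).items():
  A=a[y0:y1,x0:x1].mean(2).astype(np.float32);B=b[y0:y1,x0:x1].mean(2).astype(np.float32);print(nm,cv2.phaseCorrelate(A,B),abs(A-B).mean())
E
```

```text
top [np.float64(0.0263), np.float64(0.0258)]
scene [np.float64(0.0258), np.float64(0.0266)]
top cam 3.132062132557026 0.15803959021415512
scene cam 3.140875872647743 0.1582377445515945
panel ((0.5020156917935878, 0.06704444714490876), 0.9103323494946515) 4.179701
glue ((0.04664262295300503, -0.00420451031920166), 0.976252215385437) 3.7814665
sander ((0.028514539725932764, 0.006648159337689918), 0.9717460683186849) 3.6234446
```

```bash
python3 -c "
from cell import robot
print(robot.hand_in())"
```

```text
the job is handed in; nothing more can be done
None
```

The clamp is open and the job is handed in, at about 17 s on the robot's clock against the 53 s limit.

With the fingers shut, I pushed the cam's handle round the far side until it stopped on the dowel, at about 7.5 N. I then went down over the panel and pushed the sliding jaw back until it stopped against the cam, at about 12 N. After that I lifted the arm clear, touching nothing.

My last checks were made before handing in:

| Check | Result |
|---|---|
| Cam angle | 3.13 rad (top camera), 3.14 rad (scene camera), handle touching the dowel |
| Jaw travel | 25.8–26.6 mm, against the 26 mm expected |
| Glue bottle and sander | shifted less than 0.1 pixel in the top picture |
| Tape | looks unmoved; checked only by eye |
| Panel | its corners are in the same place in both scene pictures |

One check disagreed slightly: comparing the top pictures around the panel gave a 0.5 pixel shift, about 1 mm. I put it down to the moved jaw or changed shadows in that crop, but I did not test that.

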